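# Clamp a load cell with a swing-strap quick clamp

### The arm

A 7-joint arm with a two-finger parallel gripper is mounted at the origin on a cart in front of the work surface, level with it; the furniture and walls round the work are solid. World frame = base frame: x ahead of the robot, y to its left, z up, the work surface at z = 0. Lengths are in m, angles in degrees, forces in N, time in s.
With the tool pointing down it reaches from about 0.4 to 0.925 m from the base axis. Payload 4.1 kg.
Tool frame: the origin (TCP) lies between the finger pads; the fingertips stand 14 mm ahead of it and the grasp point (between the pads) lies 5 mm behind it; z points along the fingers, y is the line along which they close (so a half turn about z gives the same grasp; the last joint's range is limited). The gripper opens to 85 mm and grips with 20 to 120 N. Pads are 22 mm wide; open, the fingers measure 114 mm over their backs; the gripper's body (76 mm by 85 mm) begins 54 mm behind the grasp point. The pads swing forward as they close: fully open they stand 13 mm farther back than shut.
Start: joints at [-78.323, 22.827, 2.584, 88.041, -1.071, 69.15, -2.905], TCP at [0.194, 0.62, 0.245] pointing down, gripper open.
Joint ranges: [-161.44, 161.44], [-28.35, 127.94], [-78.24, 83.42], [0, 140.83], [-78.03, 258.03], [13.02, 114.36], [-168.23, 168.23]. Speed limits (degrees/s): [147.25, 147.25, 180, 180, 180, 180, 180].

### API

Orientations are given as [roll, pitch, yaw] about the fixed x, y, z axes, in that order (R = Rz(yaw) Ry(pitch) Rx(roll)).
In Python, from plant import bot gives the robot as it stands.
- The arm moves only by the tool drive_tool, never from a script. Its arguments are lists of equal length, an entry for each row: "travel": the shift along the tool's x, y, z in cm, a list of three; "rotation": the turn, a rotation vector about the tool's x, y, z in degrees, a list of three; "gripper": the opening in per cent of the stroke, from 0 (shut) to 100 (fully open). A call has 1 to 20 rows; each row shifts and turns the commanded pose from where the row before left it, along the tool's axes as they then stand; what a row does not reach is not made up. A row lasts 1/8 s, in which the tool goes at most 62.5 mm and 10.7 degrees, less where a joint would pass 70% of its speed; a pose out of reach is approached as far as the arm can. A call with a gripper value outside its range is refused whole. The fingers move at their own pace and stop on an object; "force" is the grip in N (left out, the last holds). Time passes only in rows, so rows that do not move let the fingers close. It gives the time, the measured TCP pose, the force, the opening and the grip force at its end, in the units of the state.
- bot.get_obs(): the state, without advancing time (a new reading comes with each control period).
- bot.read_camera(name): name is "scene" or "top" or "wrist"; returns (picture, depth): 480x640x3 uint8, blue, green, red; 480x640 float32, m along the optical axis (not along the pixel's ray), 0 where there is no reading.
- bot.camera_params(name): a dict with "fx", "fy", "cx", "cy" (pixels), "eye" and "orientation" of the camera in the world; the wrist camera has in their place "hand_eye" (4x4, takes a point from camera to tool coordinates, whose origin is the TCP and whose axes are the flange's). Camera axes: x right, y up, looking along -z (the intrinsics and any distortion apply to the point x, -y, -z); pixel columns grow to the right and rows downward; lengths in m; the calibration is good to about 2 mm. The wrist camera is an equidistant fisheye: a pixel r from the principal point sees the ray r / f radians off the axis. A picture is of the moment at which its call begins: read the wrist's pose just before it. camera_params takes no time and is no camera call.
- bot.hand_in(): hands the job in; it is judged then, once.
The state is a dict: "time_s": time; "joint_pos": joint angles; "dq": joint speeds; "tau": joint torques, N m; "eef_pos": TCP position; "tcp_rot": TCP orientation; "force": force on the tool from outside, world axes, zero at the start; "ft_torque": the same for the moment, N m; "opening": finger opening in m; "grasp_force": force on a finger pad.
Only numpy, scipy, OpenCV 4.12 (cv2) and the standard library are available. Lean on these libraries where they do the work, as an engineer would, in place of code of your own. Each camera call takes 0.05 s, during which the arm holds its last target. There are 200 camera calls.

### The job

Clamp the load cell into the small clamp fixture so that it can be rewired: with the side of a finger, push the upright black pin at the end of the clamp strap and swing the strap round over the load cell until it stops. Then push the red cam lever fully down, so that the rubber pad presses on the load cell and the lever stays down. Only push, pick nothing up: the load cell stays lying in its nest, and the small things beside the fixture stay where they are.

Things in the scene. Friction and masses are not known exactly. Their poses are not given: they have to be found in the camera images.
- fixture: Aluminium plate fixed to the bench, 12 mm thick, x -52 to +118 mm, y -58 to +58 mm, with blue nest fences (tops at 22 mm) and a steel strap post at x = +85 mm. Origin on the bench under the nest's middle; z up, x from nest to post, y along the load cell. The strap swings away to the -y side. A steel stop pin (8 mm thick, top at 52 mm) stands at x = 58, y = +15 mm.
- strap (a joint): Angle of the clamp strap about the upright post, rad: 0 = swung away (1.25 rad from home, to the fixture's -y side), 1.25 = home at its stop, along the fixture's -x over the load cell. Closes clockwise from above. Stays where left; about 1 N at the pin moves it. Strap 22 mm wide, 44 to 52 mm above the bench, reaching 118 mm from the post's axis.
- strap_pivot (a point): Point on the post's axis, 48 mm above the bench (mid height of the strap).
- push_pin (a point): The upright black pin near the free end of the strap, 109 mm from the post's axis, 13 mm thick with a 17 mm cap; it stands from 52 to 89 mm above the bench. The point lies on its axis 74 mm above the bench (74 is inside its straight part).
- lever (a joint): Angle of the red cam lever on the strap, rad: 0 = fully raised (lever 1.1 rad above level, leaning toward the post), 1.1 = fully down, lying level along the strap and pointing to the post. Stays where it is left; about 2.5 N at the paddle moves it, up to 4 N on the last 0.08 rad, where the pad meets the load cell. It drives the rubber pad under the strap down by 4 mm.
- lever_axle (a point): Middle of the lever's hinge axle, on the strap 83 mm from the post's axis and 66 mm above the bench; the axle is level and square to the strap. Two dark cheeks beside it reach up to 78 mm above the bench.
- lever_paddle (a point): Middle of the upper face of the lever's red paddle (26 mm wide, 34 mm long, 8 mm thick), 64 mm from the axle along the lever and 4 mm above its middle line. z is the face's outward direction. Fully down it lies 70 mm above the bench.
- pad: Round pad, 18 mm across, under the strap 85 mm from the post's axis; rubber underside. The origin lies at the middle of its underside: 36 mm above the bench with the lever raised, about 32 mm (on the load cell) with it down.
- nest (a point): Centre of the nest, 22 mm above the bench: where the centre of the load cell belongs.
- load_cell_centre (a point): Centre of the aluminium load cell, a bar 20 x 80 x 20 mm with wires at one end, lying loose in the nest along the fixture's y with 1.5 mm play each side; its top is 32 mm above the bench. Its z points up.
- brass_centre (a point): Centre of a loose brass weight, 27 mm across, 34 mm high; a bystander.
- tin_centre (a point): Centre of a loose round yellow tin, 54 mm across, 20 mm high; a bystander.
- relay_centre (a point): Centre of a loose clear relay block, 22 x 30 x 26 mm; a bystander.
- load_cell: The same load cell as a body, origin on its underside 12 mm (across) and 8 mm (along) off its centre; use the centre point.

How it is judged:
By the outcome, as a careful person would: the job done as asked, in the order asked, and still so for the second after the job is handed in, with the robot touching nothing.
It also fails if it takes over 45 s, if anything falls off the work surface, if the arm or the gripper's body presses on something with over 40 N, if the wrist force passes 120 N, or if a joint passes its speed limit or range.

## Working session

There is one attempt and no reset: what is moved stays moved. The work goes in short steps, Python scripts to look and compute and a tool call to move; the robot and the scene stay as the last step left them, time stands still between calls to the robot, and variables do not carry over. Pictures are saved under pics/ and viewed, at most 10 in all, crops included, and the job is handed in when it is done.

Besides the shell and the picture viewer there is one more tool, called as a command line: name --argument value ..., lists and objects as JSON in quotes. drive_tool: Moves the arm, as the interface text tells. Its arguments: {"type":"object","properties":{"travel":{"type":"array","items":{"type":"array","items":{"type":"number"}}},"rotation":{"type":"array","items":{"type":"array","items":{"type":"number"}}},"gripper":{"type":"array","items":{"type":"number"}},"force":{"type":"number"}},"required":["travel","rotation","gripper"]}

```bash
mkdir -p pics; ls; cat > h.py <<'E'
import numpy as np, cv2
from plant import bot
from scipy.spatial.transform import Rotation as R
def cam(n):
    p=bot.camera_params(n); im,d=bot.read_camera(n); return p,im,d
E
python3 - <<'E'
from h import *
for n in ("scene","top"):
    p,im,d=cam(n); cv2.imwrite(f"pics/{n}1.png",im); np.savez(f"{n}1.npz",im=im,d=d); print(n,p)
o=bot.get_obs(); print(o)
E
```

```text
pics
scene {'fx': 614.3525628180962, 'fy': 614.3525628180962, 'cx': 306.88108508381777, 'cy': 242.09044339084076, 'eye': array([0.30072439, 0.2756874 , 0.81460037]), 'orientation': array([  38.80512842,    0.78913199, -153.41838045])}
top {'fx': 455.25301868448236, 'fy': 455.25301868448236, 'cx': 317.7078971605229, 'cy': 238.55143031306835, 'eye': array([ 0.40632283, -0.22175803,  0.94236694]), 'orientation': array([  9.72403866,   0.20383537, -90.65769288])}
{'time_s': 0.1, 'joint_pos': array([-78.32372595,  22.86886138,   2.58160082,  88.10530279,
        -1.06976992,  69.15072693,  -2.90637539]), 'dq': array([-0.12085645, -0.12963851, -0.04518313, -0.22862597, -0.04740728,
       -0.03523628, -0.0628307 ]), 'tau': array([ 3.48420544e-03, -4.76260793e+01,  1.36981823e+00, -2.54946524e+01,
        1.19009771e-02,  5.05646036e-03,  7.18475945e-06]), 'eef_pos': array([0.19365471, 0.61992263, 0.24436729]), 'tcp_rot': array([-1.79899625e+02,  9.03987466e-03,  1.62655895e+02]), 'force': array([-0.09123162,  0.56757275, -0.93580319]), 'ft_torque': array([-0.04565699,  0.03578147, -0.00298184]), 'grasp_force': 0.0, 'opening': 0.08565180831137398}
```

View pics/scene1.png

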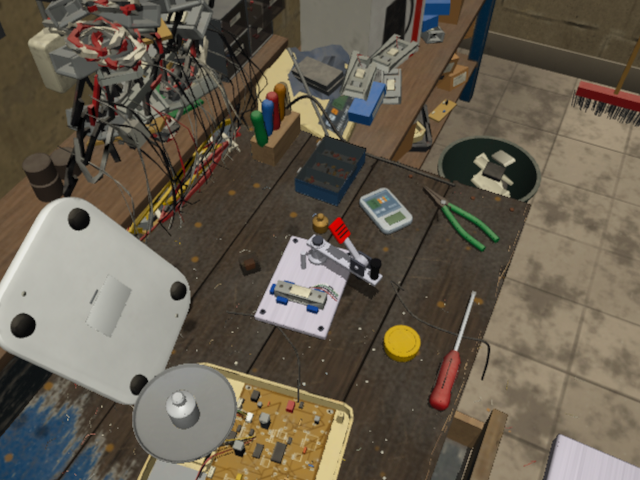

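View pics/top1.png

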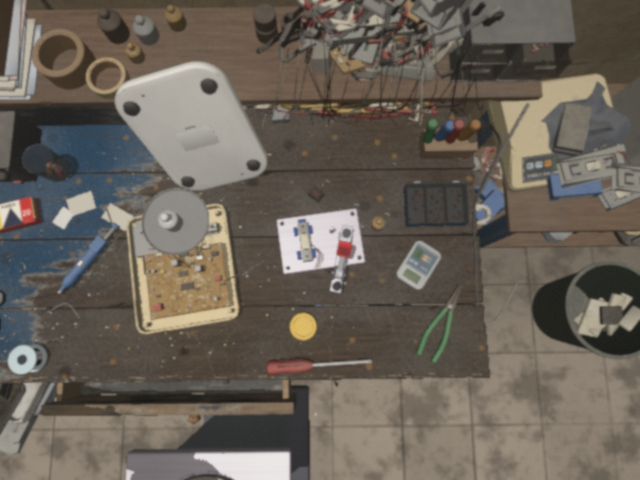

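The top view shows the plate at about (278–366, 210–273), the post at (348,232), the black pin at (336,288) and the lever paddle at (345,243). The brass weight is at (378,223), the tin at (303,326) and the relay at (316,194).

```bash
cat >> h.py <<'E'
def cloud(p,d,rot=None,eye=None):
    v,u=np.indices(d.shape); 
    c=np.stack([(u-p['cx'])/p['fx']*d,-(v-p['cy'])/p['fy']*d,-d],-1)
    return c@R.from_euler('xyz',p['orientation'],degrees=True).as_matrix().T+p['eye']
E
python3 - <<'E'
from h import *
box={'scene':(225,350,245,395),'top':(200,285,268,400)}
for n in box:
    p=bot.camera_params(n); z=np.load(n+'1.npz'); im,d=z['im'],z['d']; W=cloud(p,d)
    r0,r1,c0,c1=box[n]; m=np.zeros(d.shape,bool); m[r0:r1,c0:c1]=1; m&=d>0
    b=im.min(2)>110
    pl=m&b&(abs(W[...,2]-.012)<.006)
    k=cv2.morphologyEx(pl.astype(np.uint8),cv2.MORPH_OPEN,np.ones((3,3)))
    P=W[k>0]; 
    rect=cv2.minAreaRect((P[:,:2]*1000).astype(np.float32)); print(n,'plate mm',rect,len(P),'z',np.median(P[:,2]))
    print(cv2.boxPoints(rect).round(1).tolist())
    I=im.astype(int)
    red=m&(I[...,2]>150)&(I[...,1]<60)&(W[...,2]>.03); print('red',W[red].mean(0).round(4),red.sum(),W[red].min(0).round(4),W[red].max(0).round(4))
    blk=m&(W[...,2]>.078)&(W[...,2]<.1)&(I.max(2)<60); print('pincap',np.median(W[blk],0).round(4),blk.sum())
    hi=m&(W[...,2]>.03); print('hi range',W[hi].min(0).round(3),W[hi].max(0).round(3))
E
```

```text
scene plate mm ((560.293212890625, -263.9847717285156), (269.73773193359375, 144.476806640625), 86.24288177490234) 4049 z 0.01173045928673555
[[479.3999938964844, -393.79998779296875], [623.5, -403.29998779296875], [641.2000122070312, -134.10000610351562], [497.0, -124.69999694824219]]
red [ 0.527  -0.2619  0.1135] 168 [ 0.5153 -0.2761  0.1011] [ 0.5418 -0.2509  0.1272]
pincap [ 0.4629 -0.2486  0.0877] 114
hi range [ 0.452 -0.286  0.03 ] [ 0.598 -0.175  0.127]
top plate mm ((560.1104736328125, -261.166748046875), (254.9552459716797, 138.95533752441406), 87.78215789794922) 3304 z 0.012065261287163787
[[485.79998779296875, -385.8999938964844], [624.5999755859375, -391.20001220703125], [634.5, -136.5], [495.6000061035156, -131.10000610351562]]
red [ 0.5294 -0.2757  0.118 ] 1 [ 0.5294 -0.2757  0.118 ] [ 0.5294 -0.2757  0.118 ]
pincap [nan nan nan] 0
hi range [ 0.466 -0.35   0.03 ] [ 0.601 -0.178  0.128]
  return _methods._mean(a, axis=axis, dtype=dtype,
  ret = um.true_divide(
```

```bash
python3 - <<'E'
from h import *
box={'scene':(225,350,245,395),'top':(200,285,268,375)}
for n in box:
    p=bot.camera_params(n); z=np.load(n+'1.npz'); im,d=z['im'],z['d']; W=cloud(p,d)
    r0,r1,c0,c1=box[n]; m=np.zeros(d.shape,bool); m[r0:r1,c0:c1]=1; m&=d>0
    k=(m&(im.min(2)>110)&(abs(W[...,2]-.012)<.006)).astype(np.uint8)
    _,l,s,_=cv2.connectedComponentsWithStats(k); i=1+s[1:,4].argmax(); P=W[l==i]
    k=cv2.morphologyEx((l==i).astype(np.uint8),cv2.MORPH_OPEN,np.ones((3,3))); P=W[k>0]
    rect=cv2.minAreaRect((P[:,:2]*1000).astype(np.float32)); print(n,rect)
    B=cv2.boxPoints(rect)/1000
    cen=B.mean(0); yaw=[np.arctan2(*(B[(j+1)%4]-B[j])[::-1]) for j in range(4)]
    a=[t for t in yaw if abs(np.degrees(t)+90)<45][0]
    ex=np.array([np.cos(a),np.sin(a)]); ey=np.array([-ex[1],ex[0]]); o=cen-.033*ex
    print('yaw',np.degrees(a),'org',o,'post',o+.085*ex)
    def f(x,y): return (o+x/1000*ex+y/1000*ey).round(4)
    g=np.pi+1.25; r=lambda t,L: f(85+L*np.cos(np.pi+1.25-t),L*np.sin(np.pi+1.25-t))
    print('pin start',r(0,109),'home',r(1.25,109),'axle home',r(1.25,83),'paddle start',r(0,83-64*np.cos(1.1)-0),'paddle home down',r(1.25,19),'stop',f(58,15))
    Q=W[m&(W[...,2]>.081)&(W[...,2]<.095)]; Q=Q[Q[:,0]<.49]; print('pin top',Q.mean(0).round(4) if len(Q) else None,len(Q), Q[:,:2].min(0),Q[:,:2].max(0))
E
```

```text
scene ((562.978271484375, -221.5144805908203), (116.84180450439453, 170.63214111328125), 7.643402576446533)
yaw -82.356606 org [ 0.55858904 -0.18880768] post [ 0.5698946  -0.27305245]
pin start [ 0.4628 -0.2527] home [ 0.5554 -0.165 ] axle home [ 0.5589 -0.1908] paddle start [ 0.5169 -0.263 ] paddle home down [ 0.5674 -0.2542] stop [ 0.5812 -0.2443]
pin top [ 0.4627 -0.2499  0.0875] 106 [ 0.4551137  -0.26026448] [ 0.47155847 -0.24197206]
top ((562.610595703125, -224.58822631835938), (116.55616760253906, 169.8408203125), 7.620896339416504)
yaw -82.3791 org [ 0.5582342  -0.19187972] post [ 0.56950676 -0.27612895]
pin start [ 0.4624 -0.2558] home [ 0.5551 -0.1681] axle home [ 0.5585 -0.1939] paddle start [ 0.5165 -0.2661] paddle home down [ 0.567  -0.2573] stop [ 0.5808 -0.2474]
pin top [ 0.4675 -0.254   0.0891] 20 [ 0.46573274 -0.26107549] [ 0.46989071 -0.24799102]
```

```bash
python3 - <<'E'
from h import *
for n in ('scene','top'):
    W=cloud(bot.camera_params(n),np.load(n+'1.npz')['d'])
    for y in np.arange(-.4,.75,.1):
        m=(abs(W[...,1]-y)<.05)&(W[...,0]>.3)&(W[...,0]<.62)&(np.load(n+'1.npz')['d']>0)
        if m.any(): print(n,round(y,1),W[m][:,2].max().round(3),W[m][W[m][:,2].argmax()][:2].round(2))
print(bot.camera_params('wrist'))
E
```

```text
scene -0.4 0.04 [ 0.6  -0.42]
scene -0.3 0.127 [ 0.54 -0.26]
scene -0.2 0.091 [ 0.47 -0.25]
scene -0.1 0.031 [ 0.49 -0.05]
scene -0.0 0.107 [0.6  0.05]
scene 0.1 0.127 [0.6  0.06]
scene 0.2 0.028 [0.61 0.15]
top -0.4 0.042 [ 0.61 -0.42]
top -0.3 0.128 [ 0.54 -0.27]
top -0.2 0.09 [ 0.46 -0.25]
top -0.1 0.031 [ 0.49 -0.06]
top -0.0 0.109 [0.59 0.05]
top 0.1 0.127 [0.59 0.06]
top 0.2 0.03 [0.6  0.16]
top 0.3 0.042 [0.33 0.33]
top 0.4 0.041 [0.34 0.36]
top 0.5 -0.001 [0.59 0.45]
{'fx': 371.64829954431775, 'fy': 371.64829954431775, 'cx': 321.6600828089058, 'cy': 242.2679899114214, 'hand_eye': array([[ 1.96384107e-04,  9.57228366e-01,  2.89333400e-01,
         7.42828832e-02],
       [ 9.99999752e-01,  7.75346376e-06, -7.04398089e-04,
        -3.05050728e-04],
       [-6.76513168e-04,  2.89333467e-01, -9.57228127e-01,
        -1.28858156e-01],
       [ 0.00000000e+00,  0.00000000e+00,  0.00000000e+00,
         1.00000000e+00]])}
```

drive_tool --travel '[[-4.85,-2.33,0],[-4.85,-2.33,0],[-4.85,-2.33,0],[-4.85,-2.33,0],[-4.85,-2.33,0],[-4.85,-2.33,0],[-2.04,-4.6,0],[-2.04,-4.6,0],[-2.04,-4.6,0],[-2.04,-4.6,0],[-2.04,-4.6,0],[-2.04,-4.6,0],[-2.04,-4.6,0],[-1.26,-4.7,0],[-1.26,-4.7,0],[-1.26,-4.7,0],[-1.26,-4.7,0],[-1.26,-4.7,0],[-1.26,-4.7,0],[-1.26,-4.7,0]]' --rotation '[[0,0,0],[0,0,0],[0,0,0],[0,0,0],[0,0,0],[0,0,0],[0,0,0],[0,0,0],[0,0,0],[0,0,0],[0,0,0],[0,0,0],[0,0,0],[0,0,0],[0,0,0],[0,0,0],[0,0,0],[0,0,0],[0,0,0],[0,0,0]]' --gripper '[0,0,0,0,0,0,0,0,0,0,0,0,0,0,0,0,0,0,0,0]'

```text
time_s: 2.6
eef_pos: [0.456, -0.2911, 0.245]
tcp_rot: [180.0, -0.0, 162.7]
force: [1.3, -0.4, 0.5]
opening: 0.0002
grasp_force: 0.0
```

```bash
cat >> h.py <<'E'
def wcloud(d,p,o):
    v,u=np.indices(d.shape); a=(u-p['cx'])/p['fx']; b=(v-p['cy'])/p['fy']; r=np.hypot(a,b)+1e-9
    k=np.tan(r)/r*d; c=np.stack([a*k,-b*k,-d],-1)
    H=p['hand_eye']; t=c@H[:3,:3].T+H[:3,3]
    return t@R.from_euler('xyz',o['tcp_rot'],degrees=True).as_matrix().T+o['eef_pos']
E
python3 - <<'E'
from h import *
o=bot.get_obs(); p,im,d=cam('wrist'); np.savez('w1.npz',im=im,d=d)
cv2.imwrite('pics/w1.png',im); W=wcloud(d,p,o)
m=(d>0)&(W[...,2]>.081)&(W[...,2]<.095)&(W[...,0]<.5)&(abs(W[...,1]+.25)<.04)&(W[...,0]>.4)
Q=W[m];print(len(Q),Q.mean(0),Q.min(0),Q.max(0)); v,u=np.nonzero(m); print(u.mean(),v.mean())
E
```

```text
428 [ 0.46728095 -0.25412738  0.08786228] [ 0.45404236 -0.26585732  0.08102522] [ 0.49995385 -0.24489283  0.09062385]
370.0327102803738 227.14953271028037
```

View pics/w1.png

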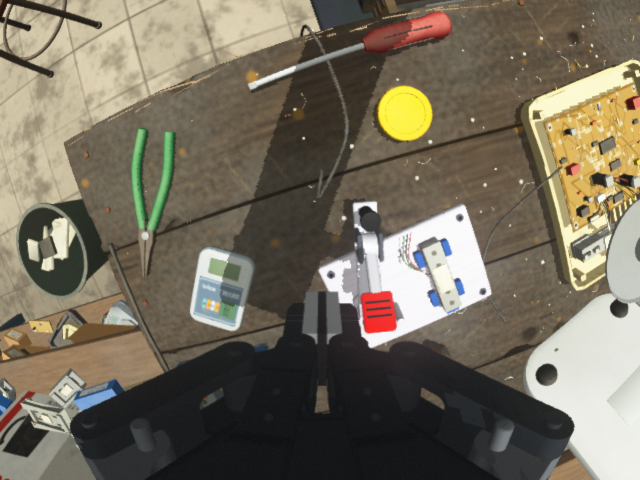

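The wrist view shows the pin at (370,220), the raised lever at (378,312) and the closed fingertips at (322,315). The fingers are on the trailing side of the pin.

drive_tool --travel '[[0.3,0,0],[0,0,4.1],[0,0,4.1],[0,0,4.1],[0,0,4.0],[0,0,0],[0,0.6,0],[0,0.6,0],[0,0,0]]' --rotation '[[0,0,-6.5],[0,0,0],[0,0,0],[0,0,0],[0,0,0],[0,0,0],[0,0,0],[0,0,0],[0,0,0]]' --gripper '[0,0,0,0,0,0,0,0,0]'

```text
time_s: 3.78
eef_pos: [0.4569, -0.2767, 0.0835]
tcp_rot: [180.0, 0.1, 169.2]
force: [-0.3, 0.2, -0.6]
opening: -0.0001
grasp_force: 0.0
```

drive_tool --travel '[[0.15,0.79,0],[0.15,0.79,0],[0.15,0.79,0],[0.15,0.79,0],[0.15,0.79,0],[0.15,0.79,0],[0.15,0.79,0],[0.15,0.79,0]]' --rotation '[[0,0,4],[0,0,4],[0,0,4],[0,0,4],[0,0,4],[0,0,4],[0,0,4],[0,0,4]]' --gripper '[0,0,0,0,0,0,0,0]'

```text
time_s: 4.78
eef_pos: [0.4718, -0.2163, 0.0832]
tcp_rot: [180.0, 0.1, 137.0]
force: [0.0, -1.0, 0.3]
opening: -0.0002
grasp_force: 0.6
```

```bash
python3 - <<'E'
from h import *
p,im,d=cam('scene'); cv2.imwrite('pics/s2.png',cv2.resize(im[170:370,220:460],(720,600)))
print(bot.get_obs()['eef_pos'])
E
```

```text
[ 0.4724408  -0.21494135  0.08296764]
```

View pics/s2.png

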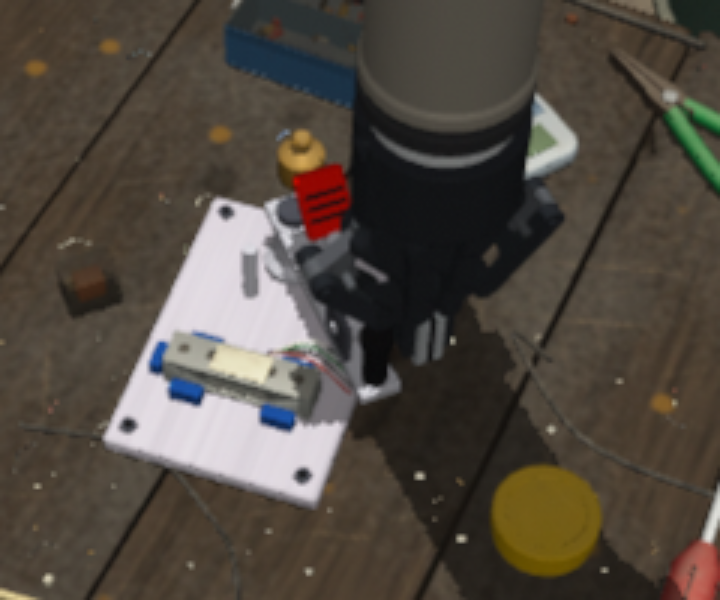

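The strap is swinging with the finger, pin at (376,345) in the crop, and everything else is undisturbed.

drive_tool --travel '[[0.15,0.79,0],[0.15,0.79,0],[0.15,0.79,0],[0.15,0.79,0],[0.15,0.79,0],[0.15,0.79,0],[0.15,0.79,0],[0.15,0.79,0],[0,0,0]]' --rotation '[[0,0,4],[0,0,4],[0,0,4],[0,0,4],[0,0,4],[0,0,4],[0,0,4],[0,0,4],[0,0,0]]' --gripper '[0,0,0,0,0,0,0,0,0]'

```text
time_s: 5.95
eef_pos: [0.5176, -0.1714, 0.0826]
tcp_rot: [180.0, 0.0, 105.3]
force: [0.1, 0.7, -0.8]
opening: 0.0001
grasp_force: 0.0
```

drive_tool --travel '[[0.08,0.39,0],[0.08,0.39,0],[0.08,0.39,0],[0,0.2,0]]' --rotation '[[0,0,2.5],[0,0,2.5],[0,0,2.5],[0,0,0]]' --gripper '[0,0,0,0]'

```text
time_s: 6.45
eef_pos: [0.5294, -0.1664, 0.0824]
tcp_rot: [-180.0, -0.0, 97.8]
force: [-1.4, -0.2, -0.3]
opening: -0.0002
grasp_force: 0.5
```

drive_tool --travel '[[0,0.2,0],[0,0.2,0],[0,0,0]]' --rotation '[[0,0,0],[0,0,0],[0,0,0]]' --gripper '[0,0,0]'

```text
time_s: 6.82
eef_pos: [0.533, -0.1659, 0.0821]
tcp_rot: [-179.9, -0.1, 97.7]
force: [-2.3, 0.9, 1.7]
opening: -0.0005
grasp_force: 1.5
```

drive_tool --travel '[[0,0.2,0],[0,0.2,0],[0,0,0]]' --rotation '[[0,0,0],[0,0,0],[0,0,0]]' --gripper '[0,0,0]'

```text
time_s: 7.2
eef_pos: [0.5334, -0.1659, 0.0818]
tcp_rot: [-179.6, -0.2, 97.6]
force: [-11.4, 1.3, 7.9]
opening: 0.0001
grasp_force: 5.5
```

drive_tool --travel '[[0,-1.2,0],[0,-1.2,0],[0,0,-4.8],[0,0,-4.8],[-1.7,2.1,0],[-1.75,2.05,0],[0,0,0],[0,0,0]]' --rotation '[[0,0,0],[0,0,0],[0,0,0],[0,0,0],[0,0,0],[0,0,0],[0,0,0],[0,0,0]]' --gripper '[0,0,0,0,0,0,0,0]'

```text
time_s: 8.2
eef_pos: [0.5587, -0.1971, 0.178]
tcp_rot: [-180.0, -0.0, 97.6]
force: [-0.3, 0.3, 0.0]
opening: -0.0001
grasp_force: 0.0
```

```bash
python3 - <<'E'
from h import *
o=bot.get_obs(); p,im,d=cam('wrist'); cv2.imwrite('pics/w2.png',im); W=wcloud(d,p,o)
post=np.array([.5697,-.2746]); r=np.array([-.1328,.9911]); t=np.array([.9911,.1328])
f=lambda P:((P[...,:2]-post)@r*1000,(P[...,:2]-post)@t*1000)
e=o['eef_pos']; print(e,o['tcp_rot'],f(e),o['force'])
def rep(n,W,m):
    Q=W[m]; a,b=f(Q); print(n,len(Q),'rho',np.percentile(a,[3,50,97]).round(1),'tang',np.percentile(b,[3,50,97]).round(1),'z',np.percentile(Q[:,2],[3,50,97]).round(4))
for n in('wrist','scene'):
    if n=='scene': p,im,d=cam(n); W=cloud(p,d); cv2.imwrite('pics/s3.png',cv2.resize(im[170:370,220:460],(720,600)))
    a,b=f(W); I=im.astype(int); near=(d>0)&(a>-20)&(a<130)&(abs(b)<40)
    rep(n+' red',W,near&(I[...,2]>120)&(I[...,1]<70)&(W[...,2]>.06))
    rep(n+' pin',W,near&(a>97)&(W[...,2]>.083)&(W[...,2]<.095)&(I.max(2)<80))
E
```

```text
[ 0.55873886 -0.19712692  0.17799488] [-1.79964803e+02 -4.41919273e-02  9.76242840e+01] (np.float64(78.23920986466396), np.float64(-0.5751578576922893)) [-0.33125251  0.26371322  0.04263717]
wrist red 2 rho [52.4 52.6 52.9] tang [10.  10.3 10.6] z [0.1026 0.1031 0.1036]
wrist pin 217 rho [101.4 105.4 112.6] tang [-7.6 -3.4  2.6] z [0.0879 0.0892 0.0904]
scene red 179 rho [31.9 45.8 53.8] tang [-12.2  -5.6   8.8] z [0.1033 0.112  0.1256]
scene pin 102 rho [102.1 110.5 118.3] tang [-7.3  0.   6.6] z [0.0853 0.0884 0.0906]
```

View pics/w2.png

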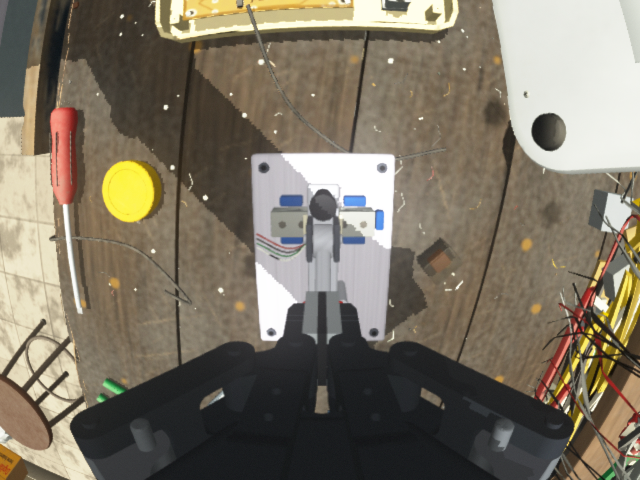

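View pics/s3.png

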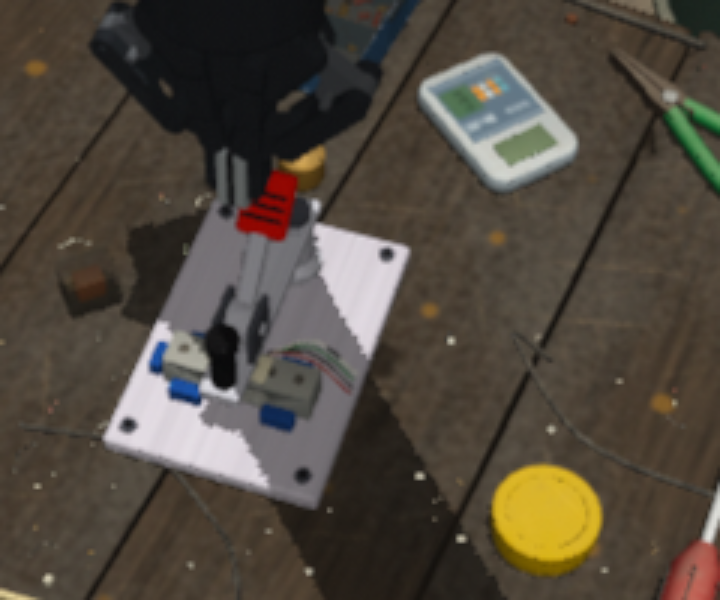

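The strap is home, with the pin centred over the load cell: (323,205) in the wrist view and (222,350) in the scene crop. The finger is above the strap in line with the red paddle, so next is the lever.

drive_tool --travel '[[0,0,2.1],[0,0,2.0],[-0.85,0.05,0],[-0.79,0,0.49],[-0.79,0,0.48],[-0.53,0,0.58],[-0.52,0,0.57],[-0.36,0,0.69],[-0.36,0,0.68],[0,0,0]]' --rotation '[[0,0,0],[0,0,0],[0,0,0],[0,0,0],[0,0,0],[0,0,0],[0,0,0],[0,0,0],[0,0,0],[0,0,0]]' --gripper '[0,0,0,0,0,0,0,0,0,0]'

```text
time_s: 9.55
eef_pos: [0.5653, -0.2386, 0.1014]
tcp_rot: [-179.9, -0.1, 97.6]
force: [-0.3, 0.4, 0.5]
opening: 0.0001
grasp_force: 0.0
```

drive_tool --travel '[[-0.17,0,0.6],[-0.16,0,0.6],[-0.05,0,0.3],[0,0,0.3],[0,0,0]]' --rotation '[[0,0,0],[0,0,0],[0,0,0],[0,0,0],[0,0,0]]' --gripper '[0,0,0,0,0]'

```text
time_s: 10.18
eef_pos: [0.5661, -0.2425, 0.0842]
tcp_rot: [-180.0, -0.0, 97.7]
force: [-0.9, 0.3, 0.9]
opening: 0.0
grasp_force: 0.8
```

drive_tool --travel '[[0,0,0.2],[0,0,0.2],[0,0,0]]' --rotation '[[0,0,0],[0,0,0],[0,0,0]]' --gripper '[0,0,0]'

```text
time_s: 10.55
eef_pos: [0.5663, -0.2426, 0.0835]
tcp_rot: [179.9, -0.2, 97.6]
force: [-6.8, 4.9, 22.1]
opening: 0.0002
grasp_force: 11.3
```

```bash
python3 - <<'E'
from h import *
p,im,d=cam('scene'); cv2.imwrite('pics/s4.png',cv2.resize(im[170:370,220:460],(720,600)))
o=bot.get_obs();print(o['eef_pos'],o['force'])
E
```

```text
[ 0.56630768 -0.24258526  0.08353486] [-7.45069183  4.78302566 23.57840977]
```

View pics/s4.png

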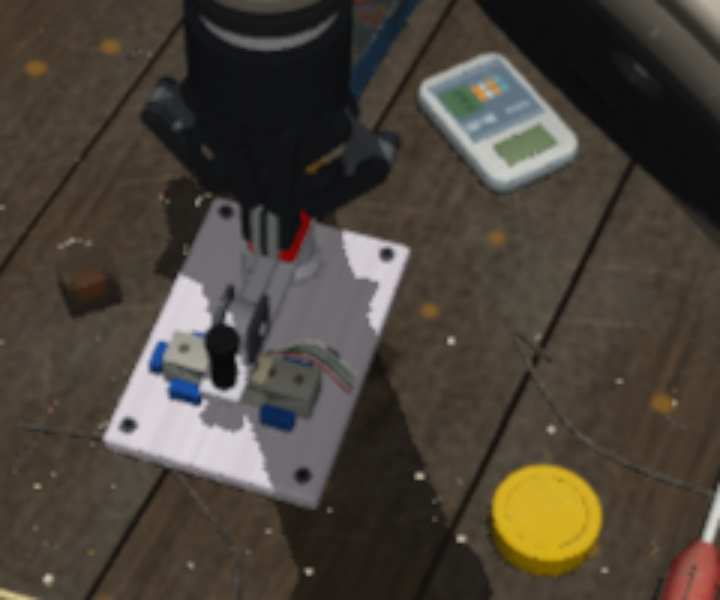

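The lever is down under the fingertip, with a hard stop at tip height 69.5 mm against the 70 mm expected. I'll lift clear, move aside and check.

drive_tool --travel '[[0,0,-0.5],[0,0,-2],[0,0,-4],[0,0,-4],[0,0,-4],[-4,-3,-2],[-4,-3,0],[-4,-3,0],[0,0,0]]' --rotation '[[0,0,0],[0,0,0],[0,0,0],[0,0,0],[0,0,0],[0,0,0],[0,0,0],[0,0,0],[0,0,0]]' --gripper '[0,0,0,0,0,0,0,0,0]'

```text
time_s: 11.72
eef_pos: [0.4889, -0.3787, 0.247]
tcp_rot: [-180.0, 0.2, 97.1]
force: [-0.1, 0.7, 0.2]
opening: -0.0002
grasp_force: 0.0
```

```bash
python3 - <<'E'
from h import *
post=np.array([.5697,-.2746]); r=np.array([-.1328,.9911]); t=np.array([.9911,.1328])
f=lambda P:((P[...,:2]-post)@r*1000,(P[...,:2]-post)@t*1000)
p,im,d=cam('scene'); W=cloud(p,d); cv2.imwrite('pics/s5.png',cv2.resize(im[170:370,220:460],(720,600)))
a,b=f(W); I=im.astype(int); near=(d>0)&(a>-20)&(a<130)&(abs(b)<40)&(W[...,2]<.15)
for n,m in(('red',near&(I[...,2]>120)&(I[...,1]<70)),('pin',near&(a>97)&(W[...,2]>.083)&(I.max(2)<80))):
    Q=W[m]; print(n,len(Q),[np.percentile(x,[3,50,97]).round(1) for x in (a[m],b[m],1000*Q[:,2])])
print(bot.get_obs()['eef_pos'],bot.get_obs()['force'])
E
```

```text
red 249 [array([-2.3, 21.9, 37.1]), array([-12.5,  -1.7,  10.4]), array([60.4, 69.2, 72.1])]
pin 102 [array([102.2, 110.7, 117.2]), array([-7.5, -0.7,  6.4]), array([84.4, 88.4, 90.5])]
[ 0.49126194 -0.3759003   0.24637002] [ 0.14595511 -0.42823393 -0.2691206 ]
```

View pics/s5.png

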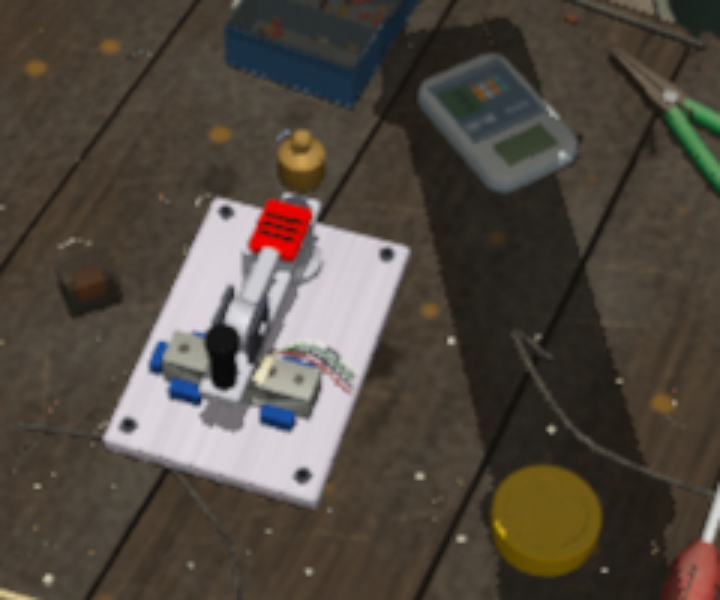

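The paddle (281,230) lies level at about 70 mm and the strap is home. The load cell is still in its nest, and the brass weight, tin and relay haven't moved.

```bash
python3 -c "
from plant import bot
print(bot.hand_in())"
```

```text
the job is handed in; nothing more can be done
None
```

The load cell is clamped: the strap is swung to its stop, the red lever is fully down and stayed down after I lifted off, nothing beside the fixture moved, and the job is handed in at about 12 s of the 45 s allowed (no verdict was returned).

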